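# Put the wheel-nut sockets back in their colour-matched docks

### The job

Put the four wheel-nut sockets with coloured sleeves away: stand each one upright inside the dock of its own colour, without tipping any of them over on the way. Leave the plain black socket and the plain bare-metal socket standing where they are.

Things in the scene. Friction and masses are not known exactly. Their poses are not given: they have to be found in the camera images.
- socket_blue: Wheel-nut socket with a blue plastic sleeve: upright round cylinder, 30 mm diameter, 85 mm tall, loose, about 0.24 kg; a dark steel band at its foot and a dark square drive hole in its top, the top's outer ring is blue. Origin: centre of its underside; z along its axis, up. At the start it stands on the bench.
- socket_yellow: Wheel-nut socket with a yellow plastic sleeve: upright round cylinder, 30 mm diameter, 85 mm tall, loose, about 0.24 kg; a dark steel band at its foot and a dark square drive hole in its top, the top's outer ring is yellow. Origin: centre of its underside; z along its axis, up. At the start it stands on the bench.
- socket_red: Wheel-nut socket with a red plastic sleeve: upright round cylinder, 30 mm diameter, 85 mm tall, loose, about 0.24 kg; a dark steel band at its foot and a dark square drive hole in its top, the top's outer ring is red. Origin: centre of its underside; z along its axis, up. At the start it stands on the bench.
- socket_green: Wheel-nut socket with a green plastic sleeve: upright round cylinder, 30 mm diameter, 85 mm tall, loose, about 0.24 kg; a dark steel band at its foot and a dark square drive hole in its top, the top's outer ring is green. Origin: centre of its underside; z along its axis, up. At the start it stands on the bench.
- dock_blue: The blue dock: a round open cup fixed to the bench, blue wall with a black floor, outer diameter 70 mm, wall 6 mm thick (inner diameter 58 mm), rim 14 mm above the bench, inner floor 5 mm above the bench. Origin: centre of its underside, at bench height; z up.
- dock_yellow: The yellow dock: a round open cup fixed to the bench, yellow wall with a black floor, outer diameter 70 mm, wall 6 mm thick (inner diameter 58 mm), rim 14 mm above the bench, inner floor 5 mm above the bench. Origin: centre of its underside, at bench height; z up.
- dock_red: The red dock: a round open cup fixed to the bench, red wall with a black floor, outer diameter 70 mm, wall 6 mm thick (inner diameter 58 mm), rim 14 mm above the bench, inner floor 5 mm above the bench. Origin: centre of its underside, at bench height; z up.
- dock_green: The green dock: a round open cup fixed to the bench, green wall with a black floor, outer diameter 70 mm, wall 6 mm thick (inner diameter 58 mm), rim 14 mm above the bench, inner floor 5 mm above the bench. Origin: centre of its underside, at bench height; z up.
- socket_black: Bystander: plain black socket without a coloured sleeve, upright cylinder 36 mm diameter, 55 mm tall, loose. Origin: centre of its underside.
- socket_chrome: Bystander: plain bare-metal socket, upright cylinder 28 mm diameter, 65 mm tall, loose. Origin: centre of its underside.
Mind the look-alikes: they are no part of the job. Of the things that look like the socket_red, take the one that is farthest to the robot's right at the start.

How it is judged (in metres and radians):
At the end, for the whole second after the job is handed in: Each coloured socket stands upright (within 0.1 rad), at rest and released, on the floor inside the dock of its own colour: its axis within 16 mm of the dock's centre and its foot 2 to 9 mm above the bench. The plain black and bare-metal sockets still stand upright, within 25 mm of where they began (horizontal distance between socket_blue and dock_blue below 0.016 m and z of socket_blue in the frame of dock_blue between 0.002 and 0.009 m and angle between each of socket_blue, socket_yellow, socket_red, socket_green, socket_black, socket_chrome's own z axis and vertical below 0.1 rad and linear speed of each of socket_blue, socket_yellow, socket_red, socket_green below 0.02 m/s and contact force between each of socket_blue, socket_yellow, socket_red, socket_green and the fingers below 0.1 N and horizontal distance between socket_yellow and dock_yellow below 0.016 m and z of socket_yellow in the frame of dock_yellow between 0.002 and 0.009 m and horizontal distance between socket_red and dock_red below 0.016 m and z of socket_red in the frame of dock_red between 0.002 and 0.009 m and horizontal distance between socket_green and dock_green below 0.016 m and z of socket_green in the frame of dock_green between 0.002 and 0.009 m and distance of each of socket_black, socket_chrome from where it was at the start of the episode below 0.025 m); the robot touches nothing.
It fails at once if a coloured socket is tipped over (angle between any of socket_blue, socket_yellow, socket_red, socket_green's own z axis and vertical above 0.7 rad).
It fails at once if the plain black or bare-metal socket is moved more than 25 mm (distance of any of socket_black, socket_chrome from where it was at the start of the episode above 0.025 m).
It also fails if it takes over 102 s, if anything falls off the work surface, if the arm or the gripper's body presses on something with over 40 N, if the wrist force passes 120 N, or if a joint passes its speed limit or range.

### The arm

A 6-joint arm with a two-finger parallel gripper is mounted at the origin on the work surface. World frame = base frame: x ahead of the robot, y to its left, z up, the work surface at z = 0. Lengths are in mm, angles in rad, forces in N, time in s.
With the tool pointing down it reaches from about 275 to 750 mm from the base axis. Payload 10.2 kg.
Tool frame: the origin (TCP) lies midway between the tips of the shut fingers; the grasp point (between the pads) lies 19 mm behind it; z points along the fingers, y is the direction in which the jaws open and shut (so a half turn about z gives the same grasp; the last joint's range is limited). The gripper opens to 85 mm and grips with 20 to 120 N. Pads are 22 mm wide; open, the fingers measure 114 mm over their backs; the gripper's body (76 mm by 85 mm) begins 54 mm behind the grasp point. The pads swing forward as they close: fully open they stand 13 mm farther back than shut.
Start: joints at [1.04, 0.313, 1.498, -0, 1.331, -0.223], TCP at [159.068, 500.328, 231.294] pointing down, gripper open.
Joint ranges: [-2.94, 2.94], [-0.97, 2.17], [0.19, 2.56], [-1.23, 4.37], [0.02, 3.11], [-2.88, 2.88]. Speed limits (rad/s): [2.39, 2.39, 3.01, 3.14, 3.14, 3.14].

### API

Orientations are given as a unit quaternion [w, x, y, z].
In Python, from rig import sense, optics, ctrl gives the robot as it stands.
- The arm moves only by the tool play_rows, never from a script. Its argument "plan" is a list of rows, each a list of 7 numbers: the shift along the world's x, y, z in mm, then the turn, a rotation vector about the world's x, y, z in rad, then the opening, from -1 (shut) to 1 (fully open), so that 0 is half open. A call has 1 to 5 rows; each row shifts and turns the pose as measured when the row begins; what a row does not reach is not made up. A row lasts 1/12 s, in which the tool goes at most 41.7 mm and 7.16 degrees, less where a joint would pass 70% of its speed; a pose out of reach is approached as far as the arm can. A call is refused whole if a number of a shift passes 41.7 or a number of a turn 0.125, either way. A call with a gripper value outside its range is refused whole. The fingers move at their own pace and stop on an object; "grip_force" is the grip in N (left out, the last holds). Time passes only in rows, so rows that do not move let the fingers close. It gives the time, the measured TCP pose, the force and the opening at its end, in the units of the state.
- sense(): the state, without advancing time (a new reading comes with each control period).
- optics.capture(name): name is "side" or "top"; returns a dict with "img" (400x640x3 uint8, blue, green, red), "fx", "fy", "cx", "cy" (pixels), "world_to_cam" (4x4, takes a point from world to camera coordinates). Camera axes: x right, y up, looking along -z (the intrinsics and any distortion apply to the point x, -y, -z); pixel columns grow to the right and rows downward; lengths in mm; the calibration is good to about 2 mm. A picture is of the moment at which its call begins. There is no depth.
- ctrl.finish_job(): hands the job in, once; it reports no verdict.
The state is a dict: "time_s": time; "joints": joint angles; "dq": joint speeds; "tau": joint torques, N m; "eef_pos": TCP position; "ee_rot": TCP orientation; "force": force on the tool from outside, world axes, zero at the start; "wrist_torque": the same for the moment, N m; "grip_width": opening from 0.0 (shut) to 1.0 (fully open).
Only numpy, scipy, OpenCV 4.12 (cv2) and the standard library are available. Lean on these libraries where they do the work, as an engineer would, in place of code of your own. Each camera call takes 0.05 s, during which the arm holds its last target. There are 200 camera calls.

## Working session

There is one attempt and no reset: what is moved stays moved. The work goes in short steps, Python scripts to look and compute and a tool call to move; the robot and the scene stay as the last step left them, time stands still between calls to the robot, and variables do not carry over. Pictures are saved under pics/ and viewed, about 12 in all and at most 16, crops included, and the job is handed in when it is done.

Besides the shell and the picture viewer there is one more tool, called after "Emit:" as name([rows], argument=value, ...), one row to a line, values as JSON. play_rows: Moves the arm, as the interface text tells. Its arguments: {"type":"object","properties":{"plan":{"type":"array"},"grip_force":{"type":"number"}},"required":["plan"]}

```bash
mkdir -p pics; ls
python3 - <<'E'
from rig import sense, optics
import cv2
s=sense();print(s)
for n in("top","side"):
    c=optics.capture(n);cv2.imwrite(f"pics/{n}0.png",c["img"]);print(n,[c[k] for k in c if k!="img"], list(c))
E
```

```text
pics
{'time_s': 0.0, 'joints': array([ 1.03957373e+00,  3.13446880e-01,  1.49842554e+00,  5.84618809e-06,
        1.33097966e+00, -2.23411799e-01]), 'dq': array([-0.0008943 , -0.00064773,  0.00094814,  0.00052707,  0.00113029,
       -0.00081924]), 'tau': array([ 6.40818489e-04, -4.12267077e+01, -2.59742939e+01, -1.52923376e-04,
        4.16922805e-03, -1.84601373e-05]), 'eef_pos': array([158.94845619, 500.1007651 , 230.74101185]), 'ee_rot': array([-2.34643058e-04,  1.53299184e-01,  9.88179621e-01, -5.84370857e-04]), 'force': array([-0.51075362, -0.06814902, -0.30676288]), 'wrist_torque': array([0.0246246 , 0.01155396, 0.01678959]), 'grip_width': 1.0009400729235753}
top [373.83198201787854, 373.83198201787854, 326.51954854218695, 195.0779622286948, array([[-1.05477839e-02, -9.99935459e-01,  4.22163454e-03,
         3.48588255e+01],
       [ 9.98813313e-01, -1.03350111e-02,  4.75936237e-02,
        -4.90494088e+02],
       [-4.75469214e-02,  4.71863204e-03,  9.98857860e-01,
        -9.69606321e+02],
       [ 0.00000000e+00,  0.00000000e+00,  0.00000000e+00,
         1.00000000e+00]])] ['img', 'fx', 'fy', 'cx', 'cy', 'world_to_cam']
side [485.4557239005525, 485.4557239005525, 316.2841178940793, 203.0654122077675, array([[-9.77290734e-01, -2.11090847e-01, -1.85331076e-02,
         4.99734246e+02],
       [ 1.52339578e-01, -7.60687831e-01,  6.30988651e-01,
        -7.43234404e+01],
       [-1.47293838e-01,  6.13836036e-01,  7.75570659e-01,
        -1.22216388e+03],
       [ 0.00000000e+00,  0.00000000e+00,  0.00000000e+00,
         1.00000000e+00]])] ['img', 'fx', 'fy', 'cx', 'cy', 'world_to_cam']
```

View pics/top0.png

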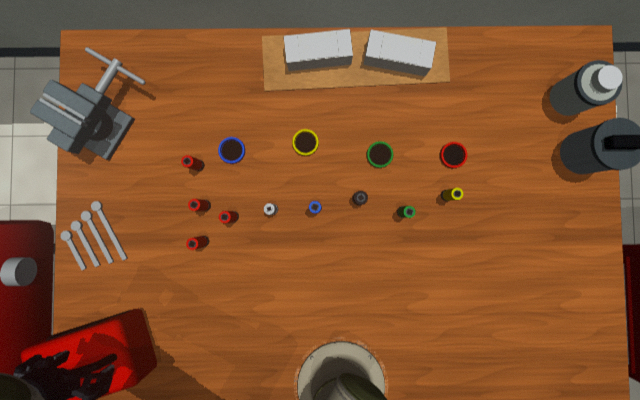

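View pics/side0.png

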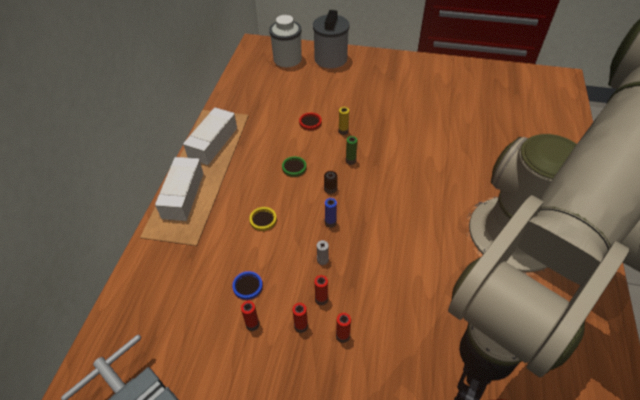

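The top view shows image-right = robot's right (−y) and up = +x. The docks are blue (231,150), yellow (305,142), green (380,154) and red (454,155). The sockets are blue (315,207), green (408,212) and yellow (456,194), with chrome at (269,209) and black at (360,198). Of the four red look-alikes, the farthest right is (227,217), which is (321,290) in the side view.

```bash
cat > h.py <<'E'
import numpy as np, cv2
from rig import sense, optics
HUE={'red':(172,8),'yellow':(22,36),'green':(45,80),'blue':(105,130)}
def mask(img,c,smin=120,vmin=40):
    h=cv2.cvtColor(img,cv2.COLOR_BGR2HSV);a,b=HUE[c];H=h[...,0]
    m=((H>=a)&(H<=b)) if a<b else ((H>=a)|(H<=b))
    return (m&(h[...,1]>smin)&(h[...,2]>vmin)).astype(np.uint8)
def blobs(img,c,box,amin=40,**k):
    m=mask(img,c,**k);z=np.zeros_like(m);x0,y0,x1,y1=box;z[y0:y1,x0:x1]=m[y0:y1,x0:x1]
    out=[]
    for q in cv2.findContours(z,cv2.RETR_EXTERNAL,cv2.CHAIN_APPROX_NONE)[0]:
        q=cv2.convexHull(q);f=np.zeros_like(m);cv2.fillConvexPoly(f,q,1)
        M=cv2.moments(f,True)
        if M['m00']>=amin: out.append((M['m10']/M['m00'],M['m01']/M['m00'],M['m00'],cv2.boundingRect(q)))
    return out
def ray(c,u,v):
    W=c['world_to_cam'];R=W[:3,:3];d=R.T@np.array([(u-c['cx'])/c['fx'],-(v-c['cy'])/c['fy'],-1.])
    return -R.T@W[:3,3],d/np.linalg.norm(d)
def onplane(c,u,v,z):
    o,d=ray(c,u,v);return o+d*(z-o[2])/d[2]
def proj(c,p):
    q=c['world_to_cam']@np.r_[p,1];return c['cx']+c['fx']*q[0]/-q[2], c['cy']-c['fy']*q[1]/-q[2]
def tri(c1,p1,c2,p2):
    o,d=ray(c1,*p1);O,D=ray(c2,*p2)
    s=np.linalg.lstsq(np.c_[d,-D],O-o,rcond=None)[0]
    a,b=o+s[0]*d,O+s[1]*D;return (a+b)/2,np.linalg.norm(a-b)
E
python3 - <<'E'
from h import *
np.set_printoptions(precision=1,suppress=True)
T=optics.capture("top");S=optics.capture("side")
for c in HUE:
    for n,C,box in(("top",T,(160,120,500,260)),("side",S,(220,90,370,350))):
        for b in blobs(C['img'],c,box):
            print(c,n,np.array(b[:3]),b[3],'z14',onplane(C,*b[:2],14),'z50',onplane(C,*b[:2],50))
for nm,p,q,z in(("chrome",(269,209),(322,253),60),("black",(360,198),(331,182),50)):
    print(nm,tri(T,p,S,q))
a=cv2.resize(T['img'][130:260,170:490],None,fx=2.5,fy=2.5,interpolation=cv2.INTER_NEAREST)
cv2.imwrite("pics/crop.png",a)
E
```

```text
red top [196.  242.4 236. ] (186, 236, 21, 14) z14 [371.1 370.1  14. ] z50 [373.7 357.8  50. ]
red top [227.4 216.7 212. ] (218, 211, 20, 13) z14 [437.  288.8  14. ] z50 [437.3 279.4  50. ]
red top [198.  204.6 226. ] (188, 199, 21, 12) z14 [469.2 365.6  14. ] z50 [468.3 353.4  50. ]
red top [191.3 162.5 249. ] (181, 155, 22, 16) z14 [580.1 383.8  14. ] z50 [575.1 370.9  50. ]
red top [453.4 154.4 596. ] (440, 141, 28, 27) z14 [ 594.5 -305.9   14. ] z50 [ 589.  -293.4   50. ]
red side [343.1 325.5 392. ] (336, 312, 16, 28) z14 [377.7 340.3  14. ] z50 [375.6 357.   50. ]
red side [299.7 315.8 383. ] (292, 302, 16, 29) z14 [475.9 337.1  14. ] z50 [470.2 353.9  50. ]
red side [249.4 313.6 383. ] (241, 300, 18, 28) z14 [586.7 354.7  14. ] z50 [577.  370.8  50. ]
red side [320.7 288.1 359. ] (314, 274, 14, 29) z14 [444.6 260.1  14. ] z50 [440.1 279.7  50. ]
red side [310.  120.7 353. ] (299, 112, 23, 19) z14 [ 594.9 -297.4   14. ] z50 [ 584.9 -257.5   50. ]
yellow top [453.1 193.5 219. ] (443, 187, 21, 13) z14 [ 491.3 -302.2   14. ] z50 [ 489.6 -289.8   50. ]
yellow top [305.1 141.8 573. 
[... 607 characters left out ...]
53. ] (282, 157, 24, 18) z14 [ 598.4 -104.6   14. ] z50 [588.2 -71.8  50. ]
green side [351.4 139.9  60. ] (347, 137, 10, 7) z14 [ 457.2 -238.2   14. ] z50 [ 452.2 -200.5   50. ]
blue top [314.5 206.6 118. ] (309, 201, 12, 12) z14 [460.9  61.5  14. ] z50 [460.3  60.5  50. ]
blue top [231.1 149.8 556. ] (218, 137, 27, 26) z14 [612.7 279.6  14. ] z50 [606.5 270.6  50. ]
blue side [247. 285. 635.] (233, 272, 29, 27) z14 [613.6 286.5  14. ] z50 [602.9 305.1  50. ]
blue side [329.9 204.1 107. ] (325, 199, 11, 13) z14 [471.9  12.1  14. ] z50 [466.3  40.7  50. ]
chrome (array([457. , 177.7,  33.4]), np.float64(2.7724818551959873))
black (array([482.2, -56.9,  22.8]), np.float64(0.7535096692696143))
```

View pics/crop.png

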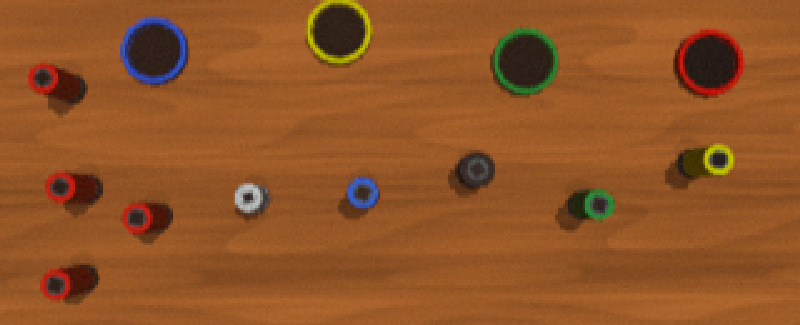

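Run:
```python
from h import *
np.set_printoptions(precision=1,suppress=True)
T=optics.capture("top");S=optics.capture("side")
tb={'red':(210,205,245,225),'yellow':(448,185,470,203),'green':(398,203,418,222),'blue':(306,198,324,216)}
sb={'red':(310,270,332,305),'yellow':(335,102,355,138),'green':(342,132,362,168),'blue':(320,193,342,230)}
for c in HUE:
    r=[]
    for C,B in((T,tb),(S,sb)):
        x0,y0,x1,y1=B[c];v=mask(C['img'],c,vmin=0)*C['img'].max(2)
        v=v[y0:y1,x0:x1];vm=int(np.percentile(v[v>0],95)*0.6)
        b=max(blobs(C['img'],c,B[c],amin=10,vmin=vm),key=lambda t:t[2]);r.append(b[:2]);print(c,vm,np.array(b[:3]),b[3],onplane(C,*b[:2],85))
    p=onplane(T,*r[0],85);print(tri(T,r[0],S,r[1]),'reproj side of z85',np.array(proj(S,p)), 'foot',np.array(proj(S,[p[0],p[1],0])))
s=S['img'][90:310,270:370];cv2.imwrite("pics/scrop.png",cv2.resize(s,None,fx=2.7,fy=2.7,interpolation=cv2.INTER_NEAREST))
```

```text
red 117 [224.2 216.8 132. ] (218, 211, 13, 13) [437.4 278.2  85. ]
red 108 [320.5 280.8 153. ] (314, 275, 14, 13) [439.6 281.5  85. ]
(array([438.7, 279.3,  81.5]), np.float64(2.6426389242536126)) reproj side of z85 [321.8 279.7] foot [322.2 298.5]
yellow 117 [456.8 193.2 127. ] (451, 187, 13, 13) [ 488.7 -286.9   85. ]
yellow 105 [343.7 110.6  57. ] (339, 108, 10, 7) [ 489.3 -279.7   85. ]
(array([ 490. , -289.8,   76.6]), np.float64(1.8572661277769302)) reproj side of z85 [344.3 109. ] foot [343.6 131. ]
green 84 [408.9 211.3 110. ] (404, 206, 11, 12) [ 445.8 -169.3   85. ]
green 62 [351.4 139.9  60. ] (347, 137, 10, 7) [ 447.3 -163.8   85. ]
(array([ 447. , -170.5,   78.8]), np.float64(2.37713270315306)) reproj side of z85 [352.2 138.6] foot [351.1 160.4]
blue 119 [314.5 206.6 118. ] (309, 201, 12, 12) [459.7  59.5  85. ]
blue 95 [330.1 203.   85. ] (325, 199, 11, 9) [461.3  65.   85. ]
(array([461. ,  59.9,  78.9]), np.float64(2.464111656047364)) reproj side of z85 [331.1 201.4] foot [331.  222.3]
```

View pics/scrop.png

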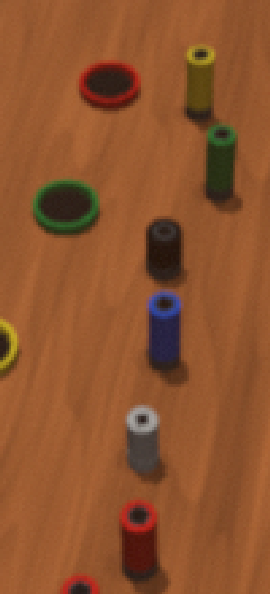

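The ring points agree between the two views to within about 3 mm in the triangulated position, and the heights come out near 85. I take the sockets as red (438,279), blue (461,60), green (446,-169) and yellow (489,-287). The docks are blue (613,281), yellow (632,86), green (598,-110) and red (595,-304). I'll put the jaws along world x (turn −1.263 about z) to stay clear of the neighbouring red.

Emit:
play_rows([
  [31,-25,-3,0,0,-0.125,1],
  [31,-25,-3,0,0,-0.125,1],
  [31,-25,-3,0,0,-0.125,1],
  [31,-25,-3,0,0,-0.125,1],
  [31,-25,-3,0,0,-0.125,1],
], grip_force=40)

```text
time_s: 0.72
eef_pos: [313.3, 373.8, 215.9]
ee_rot: [-0.0, 0.449, 0.893, 0.001]
force: [0.4, 0.9, 0.4]
grip_width: 1.001
```

Emit:
play_rows([
  [25,-19,-3,0,0,-0.125,1],
  [25,-19,-3,0,0,-0.125,1],
  [25,-19,-3,0,0,-0.125,1],
  [20,-15,-3,0,0,-0.125,1],
  [0,0,0,0,0,-0.125,1],
])

```text
time_s: 1.13
eef_pos: [416.9, 292.6, 202.8]
ee_rot: [0.001, 0.704, 0.71, 0.001]
force: [-0.6, 0.5, -0.9]
grip_width: 0.998
```

Emit:
play_rows([
  [21,-13,0,0,0,0,1],
  [0,0,-20,0,0,0,1],
  [0,0,0,0,0,0,1],
])

```text
time_s: 1.38
eef_pos: [440.1, 277.5, 182.1]
ee_rot: [0.001, 0.708, 0.706, 0.001]
force: [-0.4, 0.6, -1.1]
grip_width: 0.999
```

Emit:
play_rows([
  [-1,1,-35,0,0,0,1],
  [0,0,-35,0,0,0,1],
  [0,0,-35,0,0,0,1],
  [0,0,-30,0,0,0,1],
  [0,0,-7,0,0,0,1],
])

```text
time_s: 1.8
eef_pos: [440.8, 279.9, 41.0]
ee_rot: [0.003, 0.707, 0.707, 0.006]
force: [-0.8, -0.6, -1.3]
grip_width: 0.997
```

Emit:
play_rows([
  [0,0,0,0,0,0,0.0],
  [0,0,0,0,0,0,-0.2],
  [0,0,0,0,0,0,-1],
  [0,0,0,0,0,0,-1],
  [0,0,0,0,0,0,-1],
])

```text
time_s: 2.22
eef_pos: [442.4, 281.5, 46.4]
ee_rot: [0.004, 0.707, 0.707, 0.008]
force: [1.0, 0.2, -1.5]
grip_width: 0.341
```

Run:
```python
from h import *
S=optics.capture("side")['img'];print(sense()['eef_pos'])
cv2.imwrite("pics/g1.png",cv2.resize(S[200:360,230:430],None,fx=3,fy=3))
```

```text
[442.61664845 281.56346694  46.37855107]
```

View pics/g1.png

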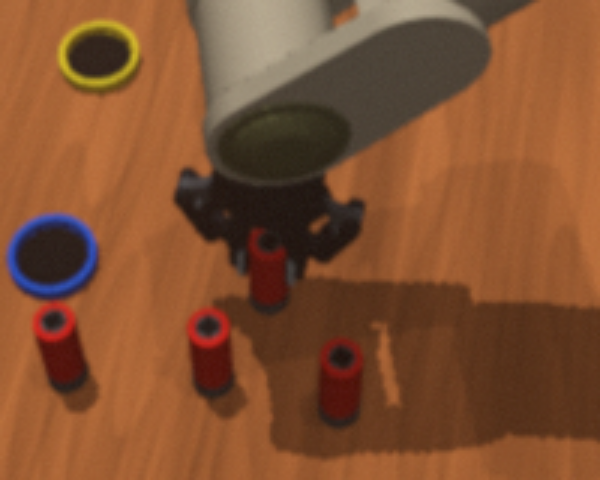

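Emit:
play_rows([
  [0,0,25,-0.006,0.017,0,-1],
  [0,0,35,0,0,0,-1],
  [0,0,30,0,0,0,-1],
  [0,0,15,0,0,0,-1],
  [5,-18,0,0,0,0,-1],
])

```text
time_s: 2.68
eef_pos: [445.8, 264.4, 157.3]
ee_rot: [-0.0, 0.706, 0.708, -0.0]
force: [1.2, 0.6, -2.6]
grip_width: 0.336
```

Emit:
play_rows([
  [9,-34,0,0,0,0,-1],
  [9,-34,0,0,0,0,-1],
  [9,-34,0,0,0,0,-1],
  [9,-34,0,0,0,0,-1],
  [9,-34,0,0,0,0,-1],
])

```text
time_s: 3.1
eef_pos: [491.3, 91.3, 161.8]
ee_rot: [0.002, 0.703, 0.711, 0.003]
force: [0.1, -0.2, -2.7]
grip_width: 0.342
```

Emit:
play_rows([
  [9,-36,0,0,0,0,-1],
  [9,-36,0,0,0,0,-1],
  [9,-36,0,0,0,0,-1],
  [9,-36,0,0,0,0,-1],
  [9,-36,0,0,0,0,-1],
])

```text
time_s: 3.52
eef_pos: [536.7, -98.0, 164.3]
ee_rot: [0.004, 0.703, 0.711, 0.004]
force: [0.1, 0.7, -1.7]
grip_width: 0.338
```

Emit:
play_rows([
  [10,-36,0,0,0,0,-1],
  [10,-36,0,0,0,0,-1],
  [10,-36,0,0,0,0,-1],
  [10,-36,0,0,0,0,-1],
  [10,-30,0,0,0,0,-1],
])

```text
time_s: 3.93
eef_pos: [586.7, -282.8, 166.2]
ee_rot: [0.005, 0.704, 0.711, 0.005]
force: [0.6, -0.2, -0.9]
grip_width: 0.338
```

Emit:
play_rows([
  [0,0,-5,0,0,0,-1],
  [0,0,-5,0,0,0,-1],
])

```text
time_s: 4.1
eef_pos: [586.9, -289.7, 156.1]
ee_rot: [0.007, 0.706, 0.708, 0.004]
force: [-0.9, 0.8, -2.8]
grip_width: 0.34
```

Run:
```python
from h import *
T=optics.capture("top");S=optics.capture("side");s=sense();print(s['eef_pos'],s['ee_rot'])
cv2.imwrite("pics/r2.png",np.hstack([cv2.resize(T['img'][100:240,380:540],None,fx=2.5,fy=2.5),cv2.resize(S['img'][60:200,240:400],None,fx=2.5,fy=2.5)]))
```

```text
[ 586.49486554 -288.34509172  155.54039942] [0.00598777 0.70534539 0.70882637 0.00414743]
```

View pics/r2.png

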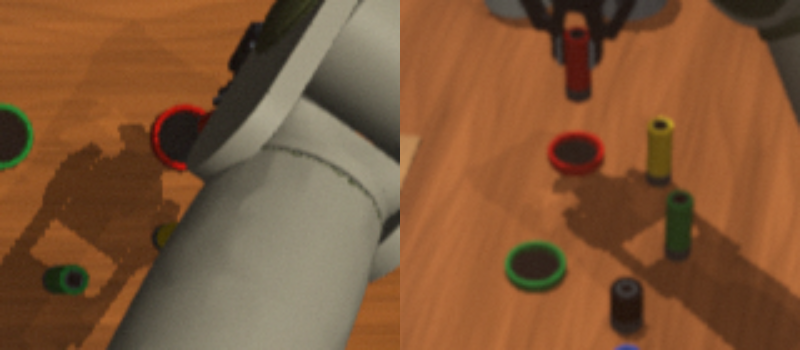

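Emit:
play_rows([
  [9,-13,-10,0.003,0.014,0,-1],
  [0,0,-30,0,0,0,-1],
  [0,0,-25,0,0,0,-1],
  [0,0,-10,0,0,0,-1],
  [0,0,0,0,0,0,-1],
])

```text
time_s: 4.62
eef_pos: [596.7, -295.9, 81.9]
ee_rot: [0.001, 0.703, 0.711, 0.001]
force: [0.1, 0.7, -2.4]
grip_width: 0.337
```

Run:
```python
from h import *
S=optics.capture("side");s=sense();print(s['eef_pos'],s['ee_rot'],s['force'])
p=s['eef_pos'];print(proj(S,[p[0],p[1],p[2]-46.4]),proj(S,[595,-304,5]))
cv2.imwrite("pics/r3.png",cv2.resize(S['img'][60:200,240:400],None,fx=4,fy=4))
```

```text
[ 597.08188184 -296.03517661   83.08763392] [0.00203634 0.70308317 0.71110421 0.00084086] [ 0.4216712   0.45660175 -2.15788902]
(np.float64(308.99320558076647), np.float64(115.16309991480026)) (np.float64(310.535278252789), np.float64(121.51624277933168))
```

View pics/r3.png

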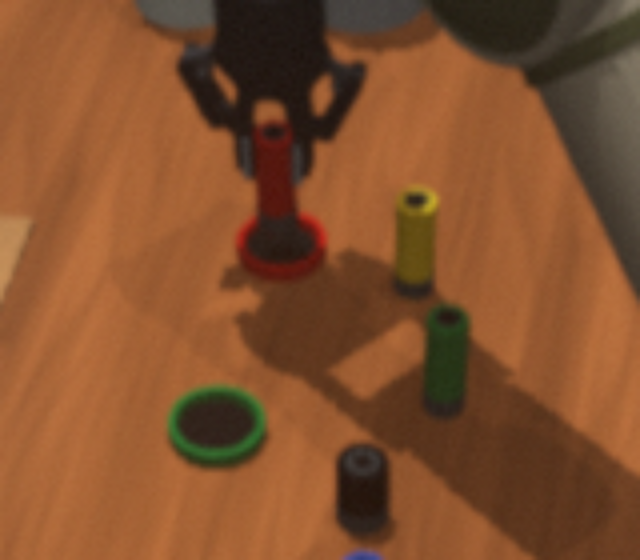

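Emit:
play_rows([
  [-2,-7,-8,0,0.003,0,-1],
  [0,0,-12,0,0,0,-1],
  [0,0,-6,0,0,0,-1],
  [0,0,-2,0,0,0,-1],
  [0,0,-2,0,0,0,-1],
])

```text
time_s: 5.08
eef_pos: [596.8, -304.0, 56.2]
ee_rot: [0.005, 0.703, 0.712, 0.0]
force: [0.2, 0.0, -2.1]
grip_width: 0.339
```

Emit:
play_rows([
  [-1,1,-3,0,0.005,0,-1],
  [0,0,-3,0,0,0,-1],
  [0,0,-2,0,0,0,-1],
])

```text
time_s: 5.33
eef_pos: [596.1, -303.7, 51.2]
ee_rot: [0.004, 0.703, 0.712, -0.002]
force: [-9.2, 4.0, 20.3]
grip_width: 0.334
```

Emit:
play_rows([
  [0,0,1,0,0,0,-0.3],
  [0,0,0,0,0,0,-0.2],
  [0,0,0,0,0,0,0.1],
  [0,0,0,0,0,0,0.6],
  [0,0,0,0,0,0,1],
])

```text
time_s: 5.75
eef_pos: [597.2, -304.2, 54.3]
ee_rot: [0.006, 0.702, 0.712, -0.002]
force: [0.2, -0.3, 0.1]
grip_width: 0.814
```

Emit:
play_rows([
  [0,0,20,0,0,0,1],
  [0,0,35,0,0,0,1],
  [0,0,35,0,0,0,1],
  [0,0,20,0,0,0,1],
  [0,0,0,0,0,0,1],
])

```text
time_s: 6.17
eef_pos: [595.6, -303.0, 166.2]
ee_rot: [0.004, 0.702, 0.712, -0.002]
force: [-0.2, -0.6, 0.1]
grip_width: 1.002
```

```bash
cat >> h.py <<'E'
def tilt():
    from scipy.spatial.transform import Rotation as R
    s=sense();q=s['ee_rot'];M=R.from_quat(q[[1,2,3,0]]).as_matrix();z=M[:,2]
    print('t',round(s['time_s'],2),'pos',s['eef_pos'].round(1),'fix turn',(-z[1]).round(4),z[0].round(4),'yaw',np.arctan2(M[1,1],M[0,1]).round(3),'F',s['force'].round(1),'w',s['grip_width'].round(3))
E
python3 - <<'E'
from h import *
tilt()
S=optics.capture("side")
cv2.imwrite("pics/r4.png",cv2.resize(S['img'][60:200,240:400],None,fx=4,fy=4))
b=blobs(S['img'],'red',(290,60,335,135),vmin=100);print(b,proj(S,[595,-304,90]))
E
```

```text
Traceback (most recent call last):
  File "h.py", line 30, in tilt
    print('t',round(s['time_s'],2),'pos',s['eef_pos'].round(1),'fix turn',(-z[1]).round(4),z[0].round(4),'yaw',np.arctan2(M[1,1],M[0,1]).round(3),'F',s['force'].round(1),'w',s['grip_width'].round(3))
                                                                                                                                                                              ^^^^^^^^^^^^^^^^^^^^^
AttributeError: 'float' object has no attribute 'round'
```

```bash
sed -i "s/s\['grip_width'\].round(3)/round(float(s['grip_width']),3)/" h.py
python3 - <<'E'
from h import *
tilt()
S=optics.capture("side")
b=blobs(S['img'],'red',(290,60,335,135),vmin=100);print(b,proj(S,[595,-304,90]))
cv2.imwrite("pics/r4.png",cv2.resize(S['img'][60:200,240:400],None,fx=3,fy=3))
E
```

```text
t 6.17 pos [ 595.6 -303.   166.2] fix turn 0.0083 0.0025 yaw 0.013 F [-0.2 -0.6  0.1] w 1.002
[(317.92063492063494, 118.04761904761905, 63.0, (314, 112, 8, 13)), (302.07894736842104, 115.98684210526316, 76.0, (299, 106, 7, 20)), (309.1636363636364, 99.2909090909091, 55.0, (305, 96, 10, 7))] (np.float64(309.73356641471463), np.float64(99.49691771601455))
```

View pics/r4.png

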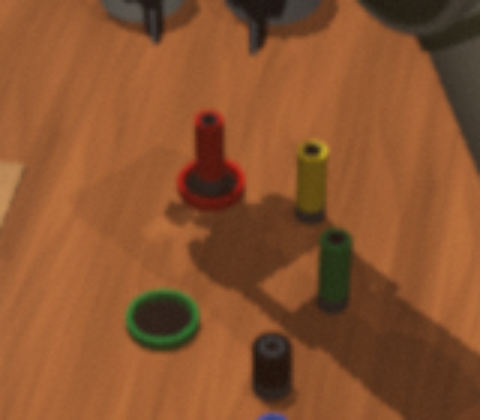

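Emit:
play_rows([
  [-25,4,0,0,0,0,1],
  [-36,6,0,0,0,0,1],
  [-30,4,0,0,0,0,1],
  [-14,2,0,0,0,0,1],
  [0,0,0,0,0,0,1],
])

```text
time_s: 6.63
eef_pos: [484.4, -283.4, 155.4]
ee_rot: [-0.002, 0.702, 0.712, -0.002]
force: [0.0, -0.5, -0.3]
grip_width: 0.997
```

```bash
python3 -c "
from h import *
tilt()"
```

```text
t 6.63 pos [ 484.4 -283.4  155.4] fix turn 0.0001 -0.0069 yaw 0.014 F [ 0.  -0.5 -0.3] w 0.997
```

The red socket stands centred in the red dock: its top ring is at (309,99) against (310,99) predicted. Next is yellow.

Emit:
play_rows([
  [5,-3,-20,0,-0.007,0,1],
  [0,0,-32,0,0,0,1],
  [0,0,-32,0,0,0,1],
  [0,0,-25,0,0,0,1],
  [0,0,-5,0,0,0,1],
])

```text
time_s: 7.05
eef_pos: [490.6, -286.3, 34.5]
ee_rot: [0.001, 0.702, 0.712, 0.0]
force: [-1.8, -0.3, -0.7]
grip_width: 1.001
```

Emit:
play_rows([
  [0,0,0,0,0,0,0.0],
  [0,0,0,0,0,0,-0.2],
  [0,0,0,0,0,0,-1],
  [0,0,0,0,0,0,-1],
  [0,0,0,0,0,0,-1],
])

```text
time_s: 7.47
eef_pos: [492.3, -286.6, 35.3]
ee_rot: [0.001, 0.702, 0.712, 0.0]
force: [0.7, -0.0, -2.7]
grip_width: 0.339
```

```bash
python3 -c "
from h import *
tilt()"
```

```text
t 7.47 pos [ 492.3 -286.6   35.3] fix turn 0.0004 0.0016 yaw 0.014 F [ 0.7 -0.  -2.7] w 0.339
```

Emit:
play_rows([
  [0,0,25,0,0,0,-1],
  [0,0,35,0,0,0,-1],
  [0,0,35,0,0,0,-1],
  [0,0,15,0,0,0,-1],
  [6,17,0,0,0,0,-1],
])

```text
time_s: 7.88
eef_pos: [497.2, -270.7, 152.5]
ee_rot: [0.002, 0.703, 0.711, 0.0]
force: [0.6, -0.3, -2.0]
grip_width: 0.341
```

Emit:
play_rows([
  [12,34,0,0,0,0,-1],
  [12,34,0,0,0,0,-1],
  [12,34,0,0,0,0,-1],
  [12,34,0,0,0,0,-1],
  [12,34,0,0,0,0,-1],
])

```text
time_s: 8.3
eef_pos: [558.7, -98.8, 159.3]
ee_rot: [0.008, 0.706, 0.708, 0.001]
force: [0.5, 0.1, -1.8]
grip_width: 0.341
```

Emit:
play_rows([
  [12,34,0,0,0,0,-1],
  [12,34,0,0,0,0,-1],
  [12,34,0,0,0,0,-1],
  [12,30,0,0,0,0,-1],
  [5,12,0,0,0,0,-1],
])

```text
time_s: 8.72
eef_pos: [613.8, 57.0, 163.6]
ee_rot: [0.01, 0.705, 0.709, 0.004]
force: [0.5, -0.1, -2.1]
grip_width: 0.341
```

Emit:
play_rows([
  [0,0,0,0,0,0,-1],
])

```text
time_s: 8.8
eef_pos: [614.3, 59.6, 163.9]
ee_rot: [0.01, 0.704, 0.71, 0.004]
force: [0.4, 0.1, -2.2]
grip_width: 0.343
```

```bash
python3 -c "
from h import *
tilt()"
```

```text
t 8.8 pos [614.3  59.6 163.9] fix turn 0.0086 0.0202 yaw 0.009 F [ 0.4  0.1 -2.2] w 0.343
```

Emit:
play_rows([
  [18,26,-10,0.009,0.02,0,-1],
  [0,0,-30,0,0,0,-1],
  [0,0,-30,0,0,0,-1],
  [0,0,-15,0,0,0,-1],
  [0,0,0,0,0,0,-1],
])

```text
time_s: 9.22
eef_pos: [633.5, 82.8, 79.7]
ee_rot: [0.003, 0.704, 0.71, 0.002]
force: [-0.6, -0.4, -2.3]
grip_width: 0.339
```

Run:
```python
from h import *
tilt()
S=optics.capture("side");p=sense()['eef_pos'];print('pred top',proj(S,[p[0],p[1],p[2]-35.3+85]))
for v in (100,): print([b for b in blobs(S['img'],'yellow',(240,150,300,235),vmin=v,amin=15)])
cv2.imwrite("pics/y.png",cv2.resize(S['img'][130:250,190:350],None,fx=3,fy=3))
```

```text
t 9.22 pos [633.5  82.8  79.7] fix turn 0.0011 0.006 yaw 0.008 F [-0.6 -0.4 -2.3] w 0.339
pred top (np.float64(257.9693453289615), np.float64(185.53232810042363))
[(262.54945054945057, 218.28351648351648, 455.0, (250, 208, 26, 22)), (258.26666666666665, 196.2722222222222, 180.0, (253, 185, 11, 23))]
```

View pics/y.png

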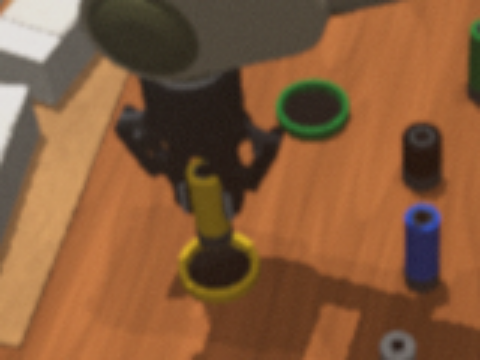

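Emit:
play_rows([
  [-2,3,-10,0.001,0.006,0,-1],
  [0,0,-12,0,0,0,-1],
  [0,0,-8,0,0,0,-1],
  [0,0,-4,0,0,0,-1],
  [0,0,-2,0,0,0,-1],
])

```text
time_s: 9.68
eef_pos: [633.8, 83.4, 47.4]
ee_rot: [0.003, 0.705, 0.709, 0.003]
force: [-0.2, 0.2, -2.1]
grip_width: 0.34
```

Emit:
play_rows([
  [-2,3,-4,0,0.005,0,-1],
  [0,0,-3,0,0,0,-1],
  [0,0,-2,0,0,0,-1],
  [0,0,-1,0,0,0,-1],
])

```text
time_s: 10.02
eef_pos: [632.5, 86.5, 40.0]
ee_rot: [0.003, 0.705, 0.709, 0.001]
force: [-2.6, -0.7, 3.3]
grip_width: 0.34
```

Emit:
play_rows([
  [0,0,0,0,0,0,-0.3],
  [0,0,0,0,0,0,-0.2],
  [0,0,0,0,0,0,0.1],
  [0,0,0,0,0,0,0.6],
  [0,0,0,0,0,0,1],
])

```text
time_s: 10.43
eef_pos: [633.6, 86.8, 41.4]
ee_rot: [0.004, 0.705, 0.709, 0.003]
force: [0.5, 0.0, 0.7]
grip_width: 0.808
```

Emit:
play_rows([
  [0,0,20,0,0,0,1],
  [0,0,35,0,0,0,1],
  [0,0,35,0,0,0,1],
  [0,0,25,0,0,0,1],
  [-10,-15,0,0,0,0,1],
])

```text
time_s: 10.85
eef_pos: [622.2, 73.4, 158.9]
ee_rot: [0.002, 0.704, 0.71, 0.001]
force: [0.4, 0.1, 0.2]
grip_width: 0.999
```

Emit:
play_rows([
  [-23,-32,0,0,0,0,1],
  [-23,-32,0,0,0,0,1],
  [-23,-32,0,0,0,0,1],
  [-23,-32,0,0,0,0,1],
  [-23,-32,0,0,0,0,1],
])

```text
time_s: 11.27
eef_pos: [504.7, -88.2, 161.3]
ee_rot: [0.006, 0.701, 0.713, 0.004]
force: [-0.5, -0.8, -0.8]
grip_width: 1.002
```

Emit:
play_rows([
  [-22,-30,0,0,0,0,1],
  [-20,-25,0,0,0,0,1],
  [-12,-15,0,0,0,0,1],
  [0,0,0,0,0,0,1],
])

```text
time_s: 11.6
eef_pos: [444.4, -165.5, 162.2]
ee_rot: [0.007, 0.703, 0.711, 0.004]
force: [-0.6, -0.5, 0.0]
grip_width: 1.001
```

Run:
```python
from h import *
tilt()
S=optics.capture("side");print('pred top',proj(S,[632,86,90]))
print([b for b in blobs(S['img'],'yellow',(240,150,300,235),vmin=100,amin=15)])
```

```text
t 11.6 pos [ 444.4 -165.5  162.2] fix turn 0.0045 0.0146 yaw 0.011 F [-0.6 -0.5  0. ] w 1.001
pred top (np.float64(260.22098658951444), np.float64(197.64166710308493))
[(262.5851063829787, 218.39574468085107, 470.0, (250, 208, 26, 22)), (259.3818181818182, 199.66363636363636, 110.0, (254, 195, 12, 12))]
```

Emit:
play_rows([
  [2,-4,-20,0.004,0.015,0,1],
  [0,0,-32,0,0,0,1],
  [0,0,-32,0,0,0,1],
  [0,0,-28,0,0,0,1],
  [0,0,-7,0,0,0,1],
])

```text
time_s: 12.07
eef_pos: [451.7, -167.0, 42.6]
ee_rot: [0.005, 0.703, 0.712, 0.001]
force: [-0.2, 0.8, -1.5]
grip_width: 0.999
```

Emit:
play_rows([
  [0,0,0,0,0,0,0.0],
  [0,0,0,0,0,0,-0.2],
  [0,0,0,0,0,0,-1],
  [0,0,0,0,0,0,-1],
  [0,0,0,0,0,0,-1],
])

```text
time_s: 12.48
eef_pos: [454.3, -165.8, 45.5]
ee_rot: [0.007, 0.701, 0.713, 0.002]
force: [1.1, -1.0, -1.8]
grip_width: 0.344
```

```bash
python3 -c "
from h import *
tilt()"
```

```text
t 12.48 pos [ 454.3 -165.8   45.5] fix turn 0.0069 0.0119 yaw 0.016 F [ 1.1 -1.  -1.8] w 0.344
```

Emit:
play_rows([
  [0,0,25,0.007,0.012,0,-1],
  [0,0,35,0,0,0,-1],
  [5,2,35,0,0,0,-1],
  [18,7,0,0,0,0,-1],
  [33,13,0,0,0,0,-1],
])

```text
time_s: 12.9
eef_pos: [508.0, -144.2, 148.7]
ee_rot: [0.0, 0.703, 0.711, -0.0]
force: [-0.5, -1.3, -3.2]
grip_width: 0.339
```

Emit:
play_rows([
  [33,13,0,0,0,0,-1],
  [30,13,0,0,0,0,-1],
  [15,6,0,0,0,0,-1],
  [5,2,0,0,0,0,-1],
  [0,0,-5,0,0,0,-1],
])

```text
time_s: 13.32
eef_pos: [599.4, -106.5, 149.6]
ee_rot: [0.006, 0.703, 0.712, 0.003]
force: [-0.7, 0.6, -1.7]
grip_width: 0.339
```

```bash
python3 -c "
from h import *
tilt()"
```

```text
t 13.32 pos [ 599.4 -106.5  149.6] fix turn 0.0043 0.0119 yaw 0.013 F [-0.7  0.6 -1.7] w 0.339
```

Contact is expected at TCP z ≈ 50.5.

Emit:
play_rows([
  [-1,0,-10,0.004,0.012,0,-1],
  [0,0,-25,0,0,0,-1],
  [0,0,-25,0,0,0,-1],
  [0,0,-10,0,0,0,-1],
  [0,0,0,0,0,0,-1],
])

```text
time_s: 13.73
eef_pos: [593.4, -108.5, 75.3]
ee_rot: [-0.002, 0.704, 0.711, -0.002]
force: [-0.9, -0.7, -2.4]
grip_width: 0.339
```

Run:
```python
from h import *
tilt()
S=optics.capture("side");p=sense()['eef_pos'];print('pred top',proj(S,[p[0],p[1]-3,p[2]-45.5+85]))
print([b for b in blobs(S['img'],'green',(270,110,320,185),vmin=62,amin=15)])
cv2.imwrite("pics/gr.png",cv2.resize(S['img'][90:210,220:380],None,fx=3,fy=3))
```

```text
t 13.73 pos [ 593.4 -108.5   75.3] fix turn -0.0008 -0.0053 yaw 0.01 F [-0.9 -0.7 -2.4] w 0.339
pred top (np.float64(294.05144981012484), np.float64(137.5047339864014))
[(302.8125, 161.625, 16.0, (301, 159, 4, 7)), (292.056, 166.776, 250.0, (283, 158, 22, 17)), (292.8235294117647, 139.8235294117647, 34.0, (289, 137, 9, 6))]
```

View pics/gr.png

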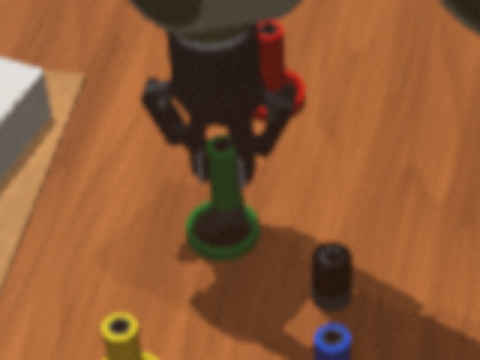

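Emit:
play_rows([
  [4,1,-6,0,-0.005,0,-1],
  [0,0,-8,0,0,0,-1],
  [0,0,-5,0,0,0,-1],
  [0,0,-2,0,0,0,-1],
  [0,0,-1,0,0,0,-1],
])

```text
time_s: 14.2
eef_pos: [599.2, -109.0, 56.2]
ee_rot: [0.003, 0.704, 0.71, 0.002]
force: [-0.2, 0.2, -2.2]
grip_width: 0.343
```

Emit:
play_rows([
  [-1,1,-4,0,0.005,0,-1],
  [0,0,-3,0,0,0,-1],
  [0,0,-2,0,0,0,-1],
])

```text
time_s: 14.45
eef_pos: [598.8, -108.0, 50.2]
ee_rot: [0.002, 0.704, 0.71, -0.0]
force: [-12.2, 3.4, 28.7]
grip_width: 0.34
```

Emit:
play_rows([
  [0,0,1,0,0,0,-0.3],
  [0,0,0,0,0,0,-0.2],
  [0,0,0,0,0,0,0.1],
  [0,0,0,0,0,0,0.6],
  [0,0,0,0,0,0,1],
])

```text
time_s: 14.87
eef_pos: [599.7, -108.1, 52.9]
ee_rot: [0.003, 0.704, 0.711, 0.0]
force: [-0.6, 0.5, 0.3]
grip_width: 0.811
```

Emit:
play_rows([
  [0,0,20,0,0,0,1],
  [0,0,35,0,0,0,1],
  [0,0,35,0,0,0,1],
  [0,0,20,0,0,0,1],
  [-12,15,0,0,0,0,1],
])

```text
time_s: 15.28
eef_pos: [586.7, -94.2, 164.6]
ee_rot: [0.002, 0.704, 0.71, -0.001]
force: [0.9, -2.0, 0.3]
grip_width: 0.995
```

Emit:
play_rows([
  [-25,31,0,0,0,0,1],
  [-25,31,0,0,0,0,1],
  [-25,31,0,0,0,0,1],
  [-20,25,0,0,0,0,1],
  [-15,18,0,0,0,0,1],
])

```text
time_s: 15.7
eef_pos: [472.9, 44.3, 165.6]
ee_rot: [0.004, 0.706, 0.708, 0.001]
force: [-0.2, -0.3, 0.0]
grip_width: 0.998
```

Emit:
play_rows([
  [0,0,0,0,0,0,1],
])

```text
time_s: 15.78
eef_pos: [470.5, 47.0, 165.7]
ee_rot: [0.003, 0.705, 0.709, 0.001]
force: [0.4, 0.2, -0.2]
grip_width: 1.001
```

Run:
```python
from h import *
tilt()
S=optics.capture("side");print('pred top',proj(S,[598,-110,90]))
print([b for b in blobs(S['img'],'green',(270,110,320,185),vmin=62,amin=15)])
```

```text
t 15.78 pos [470.5  47.  165.7] fix turn 0.0037 0.0058 yaw 0.006 F [ 0.4  0.2 -0.2] w 1.001
pred top (np.float64(292.85188627466), np.float64(144.70519816581646))
[(291.980694980695, 167.28571428571428, 259.0, (282, 158, 23, 17)), (290.54285714285714, 147.05714285714285, 35.0, (288, 143, 7, 8))]
```

Emit:
play_rows([
  [-9,13,-5,0.004,0.006,0,1],
  [-1,0,-33,0,0,0,1],
  [-1,0,-33,0,0,0,1],
  [-1,0,-35,0,0,0,1],
  [0,0,-14,0,0,0,1],
])

```text
time_s: 16.25
eef_pos: [465.6, 56.1, 46.1]
ee_rot: [0.007, 0.706, 0.709, 0.005]
force: [-0.5, -0.5, -0.6]
grip_width: 1.0
```

Emit:
play_rows([
  [0,0,-2,0,0,0,0.0],
  [0,0,-1,0,0,0,-0.2],
  [0,0,0,0,0,0,-1],
  [0,0,0,0,0,0,-1],
  [0,0,0,0,0,0,-1],
])

```text
time_s: 16.67
eef_pos: [467.3, 53.7, 42.1]
ee_rot: [0.006, 0.707, 0.708, 0.004]
force: [-0.5, 0.5, -3.1]
grip_width: 0.339
```

```bash
python3 -c "
from h import *
tilt()"
```

```text
t 16.67 pos [467.3  53.7  42.1] fix turn 0.003 0.0138 yaw 0.001 F [-0.5  0.5 -3.1] w 0.339
```

Emit:
play_rows([
  [0,0,25,0.003,0.014,0,-1],
  [0,0,35,0,0,0,-1],
  [0,0,35,0,0,0,-1],
  [0,0,12,0,0,0,-1],
  [10,15,0,0,0,0,-1],
])

```text
time_s: 17.08
eef_pos: [476.1, 67.3, 156.7]
ee_rot: [0.001, 0.707, 0.707, 0.0]
force: [0.3, -1.4, -3.0]
grip_width: 0.34
```

Emit:
play_rows([
  [21,32,0,0,0,0,-1],
  [21,32,0,0,0,0,-1],
  [21,32,0,0,0,0,-1],
  [21,32,0,0,0,0,-1],
  [20,30,0,0,0,0,-1],
])

```text
time_s: 17.5
eef_pos: [583.8, 229.4, 164.0]
ee_rot: [0.005, 0.709, 0.705, 0.004]
force: [1.4, -0.9, -2.9]
grip_width: 0.341
```

Emit:
play_rows([
  [15,22,0,0,0,0,-1],
  [8,12,0,0,0,0,-1],
  [0,0,0,0,0,0,-1],
])

```text
time_s: 17.75
eef_pos: [609.2, 271.3, 164.7]
ee_rot: [0.005, 0.708, 0.707, 0.006]
force: [0.4, -1.0, -2.8]
grip_width: 0.342
```

```bash
python3 -c "
from h import *
tilt()"
```

```text
t 17.75 pos [609.2 271.3 164.7] fix turn -0.0008 0.0155 yaw -0.001 F [ 0.4 -1.  -2.8] w 0.342
```

Contact is expected at TCP z ≈ 47.

Emit:
play_rows([
  [3,3,-10,-0.001,0.016,0,-1],
  [0,0,-32,0,0,0,-1],
  [0,0,-32,0,0,0,-1],
  [0,0,-12,0,0,0,-1],
  [0,0,0,0,0,0,-1],
])

```text
time_s: 18.17
eef_pos: [612.3, 274.2, 79.4]
ee_rot: [0.001, 0.707, 0.707, 0.002]
force: [-0.1, 0.2, -2.0]
grip_width: 0.336
```

Run:
```python
from h import *
tilt()
S=optics.capture("side");p=sense()['eef_pos'];print('pred top',proj(S,[p[0],p[1]+6.5,p[2]-42+85]))
print([b for b in blobs(S['img'],'blue',(210,220,290,310),vmin=90,amin=15)])
cv2.imwrite("pics/b.png",cv2.resize(S['img'][200:320,170:330],None,fx=3.5,fy=3.5))
```

```text
t 18.17 pos [612.3 274.2  79.4] fix turn -0.0006 0.0049 yaw 0.0 F [-0.1  0.2 -2. ] w 0.336
pred top (np.float64(241.66319020317442), np.float64(257.25559724402297))
[(246.61471103327494, 284.85113835376535, 571.0, (233, 273, 28, 25)), (240.50980392156862, 260.8627450980392, 51.0, (236, 258, 11, 7))]
```

View pics/b.png

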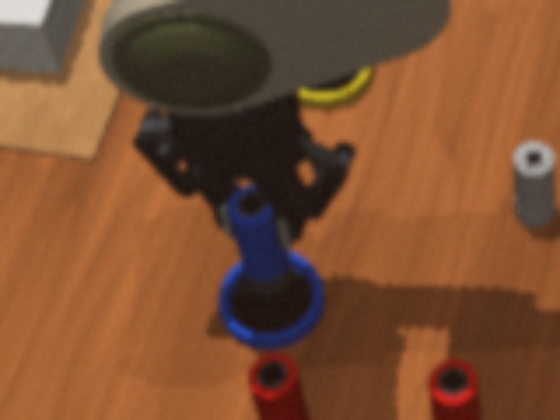

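Emit:
play_rows([
  [0,0,-10,0,0.005,0,-1],
  [0,0,-10,0,0,0,-1],
  [0,0,-5,0,0,0,-1],
  [0,0,-2,0,0,0,-1],
  [0,0,-1,0,0,0,-1],
])

```text
time_s: 18.63
eef_pos: [614.6, 273.8, 55.4]
ee_rot: [0.002, 0.707, 0.707, 0.004]
force: [0.9, 0.1, -2.5]
grip_width: 0.341
```

Emit:
play_rows([
  [-2,0,-5,0,0.005,0,-1],
  [0,0,-4,0,0,0,-1],
  [0,0,-2,0,0,0,-1],
  [0,0,-1,0,0,0,-1],
])

```text
time_s: 18.97
eef_pos: [613.4, 274.4, 47.0]
ee_rot: [0.001, 0.707, 0.707, 0.003]
force: [-1.5, -0.7, 1.5]
grip_width: 0.34
```

Emit:
play_rows([
  [0,0,0,0,0,0,-0.3],
  [0,0,0,0,0,0,-0.2],
  [0,0,0,0,0,0,0.1],
  [0,0,0,0,0,0,0.6],
  [0,0,0,0,0,0,1],
])

```text
time_s: 19.38
eef_pos: [614.3, 274.8, 48.0]
ee_rot: [0.002, 0.707, 0.707, 0.005]
force: [0.4, 0.5, 0.3]
grip_width: 0.81
```

Emit:
play_rows([
  [0,0,20,0,0,0,1],
  [0,0,35,0,0,0,1],
  [0,0,35,0,0,0,1],
  [0,0,35,0,0,0,1],
  [-15,5,15,0,0,0,1],
])

```text
time_s: 19.8
eef_pos: [597.4, 277.7, 187.4]
ee_rot: [-0.001, 0.708, 0.706, 0.001]
force: [0.8, -0.8, 0.9]
grip_width: 0.995
```

Emit:
play_rows([
  [-36,18,0,0,0,0,1],
  [-36,18,0,0,0,0,1],
  [-36,18,0,0,0,0,1],
  [-36,18,0,0,0,0,1],
  [-36,18,0,0,0,0,1],
])

```text
time_s: 20.22
eef_pos: [416.3, 366.9, 193.0]
ee_rot: [0.002, 0.711, 0.703, 0.007]
force: [0.1, 1.3, 0.3]
grip_width: 0.999
```

Emit:
play_rows([
  [-36,18,0,0,0,0,1],
  [-36,18,0,0,0,0,1],
  [-36,18,0,0,0,0,1],
  [-20,10,0,0,0,0,1],
  [0,0,0,0,0,0,1],
])

```text
time_s: 20.63
eef_pos: [277.0, 434.5, 194.5]
ee_rot: [0.002, 0.709, 0.705, 0.008]
force: [-0.7, -0.4, 0.2]
grip_width: 0.998
```

Run:
```python
from h import *
np.set_printoptions(precision=1,suppress=True)
tilt()
T=optics.capture("top");S=optics.capture("side")
D={'red':(595,-304),'yellow':(632,86),'green':(598,-110),'blue':(613,281)}
for c,(x,y) in D.items():
    for n,C in(('top',T),('side',S)):
        u,v=proj(C,[x,y,90]);h=cv2.cvtColor(C['img'],cv2.COLOR_BGR2HSV)
        B=[int(u)-20,int(v)-20,int(u)+20,int(v)+30]
        print(c,n,'pred top',np.array([u,v]),[(np.array(b[:3]),b[3]) for b in blobs(C['img'],c,B,amin=25,vmin=60 if c=='green' else 100)])
a=cv2.resize(T['img'][120:240,170:490],None,fx=2.5,fy=2.5)
b=cv2.resize(S['img'][85:350,220:400],None,fx=800/640*.9,fy=800/640*.9)
b=cv2.copyMakeBorder(b,0,0,0,800-b.shape[1],cv2.BORDER_CONSTANT)
cv2.imwrite("pics/end.png",np.vstack([a,b]))
```

```text
t 20.63 pos [277.  434.5 194.5] fix turn -0.0089 0.0135 yaw -0.006 F [-0.7 -0.4  0.2] w 0.998
red top pred top [463.4 149.4] [(array([455.5, 153.8, 608. ]), (443, 142, 28, 26))]
red side pred top [309.7  99.5] [(array([309.6, 119.3, 325. ]), (299, 110, 23, 18)), (array([309.4,  99.7,  66. ]), (305, 96, 10, 8))]
yellow top pred top [302.9 135.8] [(array([305.1, 141.8, 573. ]), (292, 129, 27, 27))]
yellow side pred top [260.2 197.6] [(array([262.6, 217.5, 435. ]), (250, 208, 26, 19)), (array([259.5, 199.3, 102. ]), (254, 195, 12, 10))]
green top pred top [383.7 148.9] [(array([379.6, 154.1, 540. ]), (367, 142, 26, 26))]
green side pred top [292.9 144.7] [(array([293.8, 165.5, 333. ]), (282, 158, 24, 16)), (array([292.3, 146.1,  57. ]), (288, 143, 10, 7))]
blue top pred top [222.6 144.3] [(array([230. , 149.5, 538. ]), (218, 137, 24, 26))]
blue side pred top [243.6 265.6] [(array([236.7, 286. , 126. ]), (233, 276, 9, 19)), (array([255.2, 284. , 206. ]), (250, 272, 12, 23)), (array([242.8, 267. , 116. ]), (237, 262, 13, 11))]
```

View pics/end.png

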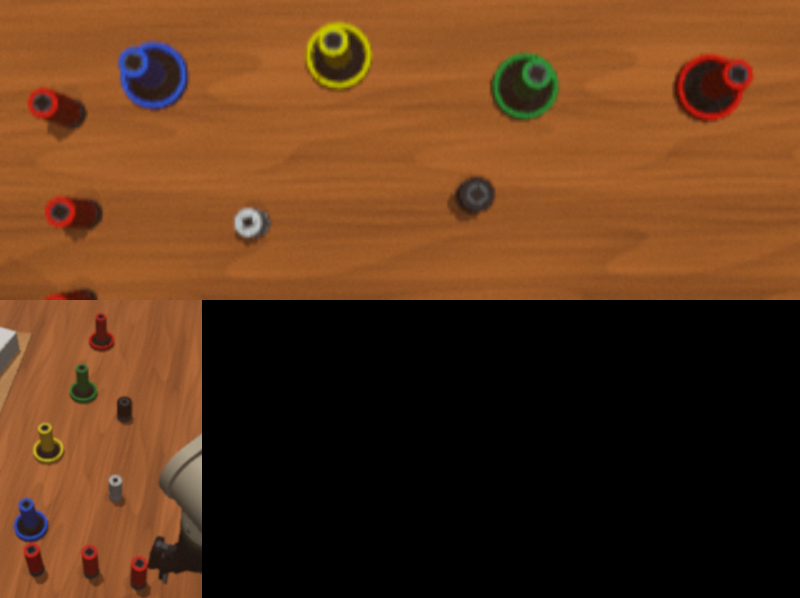

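The top-view crop shows all four sockets upright in their own docks. Their top centres are within about 1.5 px of the prediction, roughly 3 mm: blue (223,145), yellow (303,136), green (385,149) and red (465,150). Chrome at (269.6,209) and black at (360,198) haven't moved, and the gripper is clear at z ≈ 194 mm. Handing in.

```bash
python3 -c "
from rig import ctrl
print(ctrl.finish_job())"
```

```text
the job is handed in; nothing more can be done
None
```

All four coloured sockets now stand in the docks of their own colour, and I handed the job in at about 20.8 s on the robot's clock. For red I took the look-alike farthest to the robot's right.

- **Placement:** in the last top and side pictures all four stand upright. Their top centres lie within about 1–3 mm of each dock's measured axis (limit 16 mm).
- **Contact with the dock floor:** I lowered each socket until the force reading showed it touching. The heights then matched the 5 mm floor to within about 1 mm.
- **Black and bare-metal sockets:** both sit at the same pixels as at the start, and the gripper was clear of everything.
- **What disagreed:**
  - The side view read about 3–7 mm farther toward +y than the top view for sockets and docks at the start, so I relied mainly on the top view.
  - I gripped blue about 6 mm off the pad centre in y and corrected for that when placing it.
  - Red and green touched down with short pushes of about 20 N and 29 N before I released them.

No other check failed; the hand-in itself reports no verdict.

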